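Set the desiccator's drying timer four clicks and start it

ROBOT

A 6-joint arm with a two-finger parallel gripper is mounted at the origin on the work surface. World frame = base frame: x ahead of the robot, y to its left, z up, the work surface at z = 0. Lengths are in m, angles in rad, forces in N, time in s.
With the tool pointing down it reaches from about 0.425 to 0.95 m from the base axis. Payload 3.5 kg.
Tool frame: the origin (TCP) lies midway between the tips of the shut fingers; the grasp point (between the pads) lies 19 mm behind it; z points along the fingers, y is the line along which they close (so a half turn about z gives the same grasp; the last joint's range is limited). The gripper opens to 85 mm and grips with 20 to 120 N. Pads are 22 mm wide; open, the fingers measure 114 mm over their backs; the gripper's body (76 mm by 85 mm) begins 54 mm behind the grasp point. The pads swing forward as they close: fully open they stand 13 mm farther back than shut.
Start: joints at [-1.487, 0.286, 1.577, -0, 1.279, -0.15], TCP at [0.156, -0.657, 0.231] pointing down, gripper open.
Joint ranges: [-2.77, 2.77], [-0.9, 2.22], [0.21, 2.48], [-1.53, 4.67], [0.24, 2.81], [-2.84, 2.84]. Speed limits (rad/s): [2.79, 2.79, 3.14, 3.14, 3.14, 3.14].

INTERFACE

Orientations are given as a unit quaternion [x, y, z, w].
In Python, from workcell import sensors, cams, order gives the robot as it stands.
- The arm moves only by the tool step_arm, never from a script. Its argument "motion" is a list of rows, each an object of numbers: "tx", "ty", "tz": the shift along the tool's x, y, z in cm; "turn": the turn about the tool's z in rad; "claw": the opening, from -1 (shut) to 1 (fully open), so that 0 is half open. A call has 1 to 5 rows; each row shifts and turns the commanded pose from where the row before left it, along the tool's axes as they then stand; what a row does not reach is not made up. A row lasts 1/8 s, in which the tool goes at most 62.5 mm and 10.7 degrees, less where a joint would pass 70% of its speed; a pose out of reach is approached as far as the arm can. A call with a gripper value outside its range is refused whole. The fingers move at their own pace and stop on an object; "squeeze" is the grip in N (left out, the last holds). Time passes only in rows, so rows that do not move let the fingers close. It gives the time, the measured TCP pose, the force, the opening and the grip force at its end, in the units of the state.
- sensors.observe(): the state, without advancing time (a new reading comes with each control period).
- cams.get_image(name): name is "scene" or "top" or "wrist"; returns a dict with "color" (384x512x3 uint8, red, green, blue), "z_map" (384x512 float32, m along the optical axis (not along the pixel's ray), 0 where there is no reading), "K" (3x3 intrinsics, pixels), "pose" (4x4, takes a point from camera to world coordinates); the wrist camera has in their place "tool_from_camera" (4x4, takes a point from camera to tool coordinates, whose origin is the TCP and whose axes are the flange's). Camera axes: x right, y up, looking along -z (the intrinsics and any distortion apply to the point x, -y, -z); pixel columns grow to the right and rows downward; lengths in m; the calibration is good to about 2 mm. A picture is of the moment at which its call begins: read the wrist's pose just before it.
- order.hand_in(): hands the job in; it is judged then, once.
The state is a dict: "clock": time; "q": joint angles; "joint_velocities": joint speeds; "tau": joint torques, N m; "tcp_pos": TCP position; "eef_rot": TCP orientation; "ft_force": force on the tool from outside, world axes, zero at the start; "wrist_torque": the same for the moment, N m; "width": finger opening in m; "grasp_force": force on a finger pad.
Only numpy, scipy, OpenCV 4.12 (cv2) and the standard library are available. Lean on these libraries where they do the work, as an engineer would, in place of code of your own. Each camera call takes 0.05 s, during which the arm holds its last target. There are 200 camera calls.

TASK

With a fingertip pushing the upright fin on the dial, turn the click-stop dial on the drying console clockwise (seen from above) by exactly four clicks, never past the fourth, and leave it resting in that click-stop; do not pinch the fin. Then press the round start key on the same console right down with a fingertip, let it spring back up and draw the hand clear. Leave the rod model, the file, the rubber wheel and the build tray where they lie.

Things in the scene. Friction and masses are not known exactly. Their poses are not given: they have to be found in the camera images.
- dial (a joint): Dial angle, rad: 0 at the start (off stop, fin at the long tick), growing clockwise from above. Click-stops every 0.524 rad (30 degrees). About 5 N on the fin, 32 mm from the axis, starts it out of a stop; half-way (0.26 rad) it clicks and springs ahead by itself into the next stop, leaving the fingertip behind, and stays. Four clicks = 2.09 rad. It cannot turn anticlockwise from off.
- dial_axis (a point): The dial: a flat black upright-axis disc 94 mm across and 10 mm thick on top of the grey console. This point lies on its axis, on the upper face of the disc (72 mm above the bench). Its x axis points along the fin, outwards, and turns with the dial; z is up.
- fin_push (a point): The fin: a plain aluminium radial bar on the disc, 34 mm long (10 to 44 mm from the axis), 10 mm thick, 24 mm high above the disc. This point is on its rear side face (the one to push for clockwise), 32 mm from the axis, 12 mm above the disc; its y axis points out of that face, so push along -y. It turns with the dial.
- fin_rear: The rear half of the fin's thickness (34 x 5 x 24 mm), origin at its centre; carries the face pushed for clockwise turning.
- fin_lead: The leading half of the fin's thickness (34 x 5 x 24 mm), origin at its centre. Both halves pressed by the fingers at once is a pinch.
- start (a joint): Start key travel in m: 0 up, 0.006 fully down; a spring returns it (5 N takes it fully down).
- start_top (a point): Centre of the top of the round start key, 28 mm across, in a round black housing 44 mm across on the console top, 82 mm above the bench (22 mm above the console), 135 mm from the dial's axis. It is pressed straight down.
- console: The fixed grey drying console, a box 150 (x) x 250 (y) x 60 mm high, origin under its centre on the bench. The dial's axis is at y = -55 mm, the start key at y = +80 mm, both at x = 0 of its frame. At the start the fin points 30 degrees clockwise of its +x.
- rod_model: Loose translucent resin spinal rod model, 158 mm long along its x, with three round heads 16 mm across and 17 mm high; origin on the bench under its middle. Leave alone.
- riffler: Loose steel riffler file, 175 mm long along its x, 9 mm thick; origin on the bench under its middle. Leave alone.
- wheel: Loose grey rubber polishing wheel lying flat, 60 mm across, 14 mm thick; origin under its centre. Leave alone.
- tray: Loose blue anodized build tray, 110 x 110 mm, 18 mm high; origin under its centre. Leave alone.

How it is judged:
By the outcome, as a careful person would: the job done as asked, in the order asked, and still so for the second after the job is handed in, with the robot touching nothing.
It also fails if it takes over 54 s, if anything falls off the work surface, if the arm or the gripper's body presses on something with over 40 N, if the wrist force passes 120 N, or if a joint passes its speed limit or range.

## Working session

There is one attempt and no reset: what is moved stays moved. The work goes in short steps, Python scripts to look and compute and a tool call to move; the robot and the scene stay as the last step left them, time stands still between calls to the robot, and variables do not carry over. Pictures are saved under pics/ and viewed, at most 10 in all, crops included, and the job is handed in when it is done.

Besides the shell and the picture viewer there is one more tool, called after "Request:" as a command line: name --argument value ..., lists and objects as JSON in quotes. step_arm: Moves the arm, as the interface text tells. Its arguments: {"type":"object","properties":{"motion":{"type":"array"},"squeeze":{"type":"number"}},"required":["motion"]}

```bash
mkdir -p pics; cat > h.py <<'E'
import numpy as np, cv2
from workcell import sensors, cams, order
def ray(im,u,v,z):
    K,P=im["K"],im["pose"]
    d=np.array([(u-K[0,2])/K[0,0],-(v-K[1,2])/K[1,1],-1.])
    d=P[:3,:3]@d;o=P[:3,3]
    return o+d*(z-o[2])/d[2]
def cloud(im):
    K,P=im["K"],im["pose"];d=im["z_map"]
    v,u=np.mgrid[:d.shape[0],:d.shape[1]]
    p=np.stack([(u-K[0,2])/K[0,0]*d,-(v-K[1,2])/K[1,1]*d,-d],-1)
    return p@P[:3,:3].T+P[:3,3]
E
python3 - <<'E'
from h import *
s=sensors.observe();print(s)
a=cams.get_image("top");b=cams.get_image("scene")
for n,i in(("top",a),("scene",b)):
    cv2.imwrite(f"pics/{n}.png",i["color"][:,:,::-1]);print(n,i["K"],i["pose"])
    np.savez(f"{n}.npz",**i)
E
```

```text
{'clock': 0.0, 'q': array([-1.48698640e+00,  2.87177142e-01,  1.57821331e+00, -1.61824222e-05,
        1.27858363e+00, -1.50020983e-01]), 'joint_velocities': array([-0.00042719, -0.00019768, -0.00067006,  0.00135846, -0.00144251,
       -0.00040389]), 'tau': array([ 2.62384128e-04, -4.05982947e+01, -2.92625070e+01, -9.63543562e-05,
        5.84950758e-03, -7.34105043e-06]), 'tcp_pos': array([ 0.15635601, -0.65595338,  0.22991987]), 'eef_rot': array([ 9.93172193e-01,  1.16651521e-01,  3.16708189e-05, -1.19031773e-03]), 'ft_force': array([-0.53152755, -0.13981139, -0.94178086]), 'wrist_torque': array([-0.00177521,  0.00660124, -0.03193699]), 'grasp_force': 0.0, 'width': 0.08562086212490398}
top [[347.84342508   0.         262.45040554]
 [  0.         347.84342508 188.49299708]
 [  0.           0.           1.        ]] [[-0.00869013  0.99870946 -0.05003902  0.54332225]
 [-0.99995956 -0.00856344  0.00274555  0.00703265]
 [ 0.0023135   0.05006085  0.99874349  0.85964265]
 [ 0.          0.          0.          1.        ]]
scene [[485.67853811   0.         258.13608692]
 [  0.         485.67853811 192.04206678]
 [  0.           0.           1.        ]] [[-0.57514554 -0.5449957   0.61007154  1.28258118]
 [ 0.81796967 -0.37260862  0.43827894  0.50003478]
 [-0.01154223  0.7510942   0.66009414  0.84469179]
 [ 0.          0.          0.          1.        ]]
```

View pics/top.png

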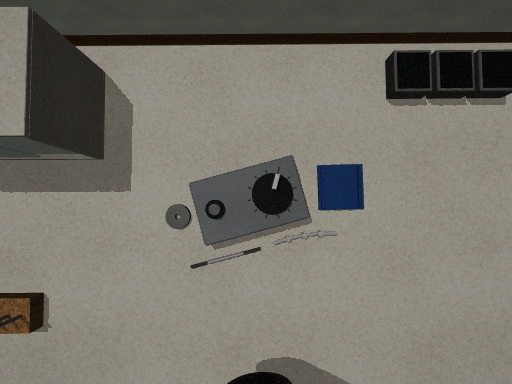

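View pics/scene.png

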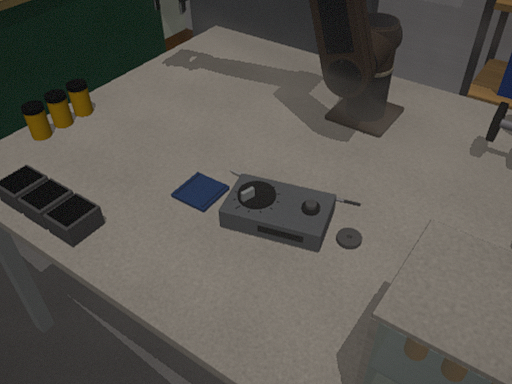

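The top view shows the dial at about (272,193) with the fin towards (276,181), and the key at (214,209). The tray is to the right, the file and rod model are below, and the wheel is at (178,216). The scene view agrees: dial at (257,195), key at (311,207).

```bash
python3 - <<'E'
from h import *
t=dict(np.load("top.npz"));c=t["color"];g=cv2.cvtColor(c,cv2.COLOR_RGB2GRAY)
def comp(m,seed):
    n,l,st,ce=cv2.connectedComponentsWithStats(m.astype(np.uint8))
    best=min((i for i in range(1,n) if st[i,4]>15),key=lambda i:np.hypot(*(ce[i]-seed)))
    return l==best
roi=np.zeros_like(g,bool);roi[150:250,185:315]=1
dk=roi&(g<45)
def circ(seed):
    m=comp(dk,seed);k=cv2.findContours(m.astype(np.uint8),cv2.RETR_EXTERNAL,cv2.CHAIN_APPROX_NONE)[0]
    k=max(k,key=cv2.contourArea);h=cv2.convexHull(k);e=cv2.fitEllipse(h);return e
D=circ((272,195));S=circ((214,209));print(D,S)
dial=ray(t,*D[0],.072);key=ray(t,*S[0],.072)
print("dial",dial,"key",key,"sep",np.linalg.norm(dial-key), "dial diam",D[1][0]/347.8*.79)
r2=np.hypot(*(np.mgrid[:384,:512]-np.array([D[0][1],D[0][0]])[:,None,None]))<21
f=comp(roi&r2&(g>110),(276,181))
mm=cv2.minAreaRect(np.argwhere(f)[:,::-1].astype(np.float32));print("fin",mm,f.sum())
bp=cv2.boxPoints(mm);print([ray(t,*p,.096)[:2].round(4) for p in bp])
fc=ray(t,*mm[0],.096);print("fin c",fc,"r",np.linalg.norm((fc-dial)[:2]))
d=dial-key;print("fin ang",np.degrees(np.arctan2(*(fc-dial)[1::-1])),"expected", np.degrees(np.arctan2(-(key-dial)[0],(key-dial)[1])))
p=cloud(t);print("depth dial",np.median(p[188:200,262:270,2]))
s=dict(np.load("scene.npz"));g2=cv2.cvtColor(s["color"],cv2.COLOR_RGB2GRAY)
def proj(im,P):
    q=im["pose"][:3,:3].T@(P-im["pose"][:3,3]);return im["K"][:2,:2]@np.array([q[0]/-q[2],q[1]/q[2]])+im["K"][:2,2]
print("proj scene",proj(s,dial),proj(s,key))
for n,sd,P in(("dial",(257,195),dial),("key",(311,207),key)):
    m=np.zeros_like(g2,bool);m[175:225,230:325]=1;m=comp(m&(g2<45),sd)
    k=max(cv2.findContours(m.astype(np.uint8),cv2.RETR_EXTERNAL,cv2.CHAIN_APPROX_NONE)[0],key=cv2.contourArea)
    e=cv2.fitEllipse(cv2.convexHull(k));print(n,e,ray(s,*e[0],.070))
E
```

```text
((272.5740661621094, 193.8414764404297), (40.94845962524414, 42.99763488769531), 136.08526611328125) ((214.7235565185547, 209.00570678710938), (19.139320373535156, 19.749038696289062), 97.36919403076172)
dial [ 0.57045569 -0.01796269  0.072     ] key [0.53729818 0.11312071 0.072     ] sep 0.1352119757359812 dial diam 0.09301116476119285
fin ((275.5000305175781, 181.00003051757812), (4.365641117095947, 15.279744148254395), 14.03624439239502) 67
[array([ 0.5828, -0.015 ]), array([ 0.6154, -0.0235]), array([ 0.613 , -0.0328]), array([ 0.5803, -0.0243])]
fin c [ 0.59784581 -0.02392733  0.096     ] r 0.02803204589719572
fin ang -12.285266576447736 expected 14.195197422000733
depth dial 0.07210929162817098
proj scene [255.97541637 191.73058677] [309.9797486  204.89618348]
dial ((256.2034912109375, 194.6873321533203), (27.786334991455078, 38.527870178222656), 88.87336730957031) [ 0.57708902 -0.01262955  0.07      ]
key ((310.090576171875, 207.63121032714844), (14.859231948852539, 18.227571487426758), 94.54399108886719) [0.54330324 0.11709695 0.07      ]
```

```bash
cat >> h.py <<'E'
DIAL=np.array([.5705,-.018]);KEY=np.array([.5373,.1131]);YAW=np.radians(14.2)
def state():
    s=sensors.observe();x,y,z,w=s["eef_rot"]
    return s,np.array(s["tcp_pos"]),2*np.arctan2(y,x)
def plan(tgt,yaw,n):
    """rows (cm, rad) from the measured pose to tgt/yaw"""
    s,p,a=state();dy=(a-yaw+np.pi)%(2*np.pi)-np.pi
    d=(np.array(tgt)-p)/n;out=[]
    for i in range(n):
        b=a-dy*i/n
        out.append([round(100*v,2) for v in(d[0]*np.cos(b)+d[1]*np.sin(b),d[0]*np.sin(b)-d[1]*np.cos(b),-d[2])]+[round(dy/n,3)])
    print("t",round(s["clock"],2),"tcp",p.round(4),"yaw",round(np.degrees(a),1),"F",s["ft_force"].round(1),"w",round(s["width"],4),"q6",s["q"][5].round(2))
    for r in out:print(r)
def finpt(k,off,r=.032):
    """tool point and yaw for dial angle k*30 deg, off = distance ahead of fin centre plane on rear side"""
    f=YAW-np.radians(30)-np.radians(30)*k
    p=DIAL+r*np.array([np.cos(f),np.sin(f)])+off*np.array([-np.sin(f),np.cos(f)])
    return p,f+np.pi
E
python3 -c "
from h import *
p,y=finpt(0,.040);print(p,y);plan([*p,.2],y,16)"
```

```text
[0.61218219 0.01177575] 2.8658306317746893
t 0.1 tcp [ 0.1564 -0.656   0.23  ] yaw 13.4 F [-0.3  0.7  0.9] w 0.0854 q6 -0.15
[np.float64(3.74), np.float64(-3.4), np.float64(0.19), np.float64(-0.165)]
[np.float64(4.24), np.float64(-2.74), np.float64(0.19), np.float64(-0.165)]
[np.float64(4.64), np.float64(-2.01), np.float64(0.19), np.float64(-0.165)]
[np.float64(4.9), np.float64(-1.22), np.float64(0.19), np.float64(-0.165)]
[np.float64(5.04), np.float64(-0.4), np.float64(0.19), np.float64(-0.165)]
[np.float64(5.04), np.float64(0.43), np.float64(0.19), np.float64(-0.165)]
[np.float64(4.9), np.float64(1.25), np.float64(0.19), np.float64(-0.165)]
[np.float64(4.63), np.float64(2.03), np.float64(0.19), np.float64(-0.165)]
[np.float64(4.23), np.float64(2.76), np.float64(0.19), np.float64(-0.165)]
[np.float64(3.72), np.float64(3.42), np.float64(0.19), np.float64(-0.165)]
[np.float64(3.11), np.float64(3.98), np.float64(0.19), np.float64(-0.165)]
[np.float64(2.42), np.float64(4.44), np.float64(0.19), np.float64(-0.165)]
[np.float64(1.66), np.float64(4.77), np.float64(0.19), np.float64(-0.165)]
[np.float64(0.86), np.float64(4.98), np.float64(0.19), np.float64(-0.165)]
[np.float64(0.03), np.float64(5.05), np.float64(0.19), np.float64(-0.165)]
[np.float64(-0.8), np.float64(4.99), np.float64(0.19), np.float64(-0.165)]
```

Request:
step_arm --motion '[{"tx":3.7,"ty":-3.4,"tz":0.2,"turn":-0.165,"claw":-1},{"tx":4.2,"ty":-2.7,"tz":0.2,"turn":-0.165,"claw":-1},{"tx":4.6,"ty":-2.0,"tz":0.2,"turn":-0.165,"claw":-1},{"tx":4.9,"ty":-1.2,"tz":0.2,"turn":-0.165,"claw":-1},{"tx":5.0,"ty":-0.4,"tz":0.2,"turn":-0.165,"claw":-1}]' --squeeze 20

```text
clock: 0.72
tcp_pos: [0.2983, -0.4475, 0.2207]
eef_rot: [0.862, 0.507, 0.0, -0.0]
ft_force: [0.5, 0.2, -0.1]
width: -0.0
grasp_force: 0.0
```

Request:
step_arm --motion '[{"tx":5.0,"ty":0.4,"tz":0.2,"turn":-0.165,"claw":-1},{"tx":4.9,"ty":1.25,"tz":0.2,"turn":-0.165,"claw":-1},{"tx":4.6,"ty":2.0,"tz":0.2,"turn":-0.165,"claw":-1},{"tx":4.2,"ty":2.8,"tz":0.2,"turn":-0.165,"claw":-1},{"tx":3.7,"ty":3.4,"tz":0.2,"turn":-0.165,"claw":-1}]'

```text
clock: 1.35
tcp_pos: [0.4395, -0.2394, 0.2109]
eef_rot: [0.586, 0.81, 0.0, -0.0]
ft_force: [0.1, -0.3, -0.1]
width: -0.0
grasp_force: 0.0
```

Request:
step_arm --motion '[{"tx":3.1,"ty":4.0,"tz":0.2,"turn":-0.165,"claw":-1},{"tx":2.4,"ty":4.4,"tz":0.2,"turn":-0.165,"claw":-1},{"tx":1.7,"ty":4.8,"tz":0.2,"turn":-0.165,"claw":-1},{"tx":0.9,"ty":5.0,"tz":0.2,"turn":-0.165,"claw":-1},{"tx":0.0,"ty":5.0,"tz":0.2,"turn":-0.165,"claw":-1}]'

```text
clock: 1.98
tcp_pos: [0.5804, -0.03, 0.2008]
eef_rot: [0.212, 0.977, -0.0, -0.0]
ft_force: [1.0, -1.2, -0.1]
width: 0.0003
grasp_force: 0.0
```

Request:
step_arm --motion '[{"tx":-0.8,"ty":5.0,"tz":0.2,"turn":-0.165,"claw":-1},{"claw":-1},{"claw":-1}]'

```text
schema error: expected keys tx, ty, tz, turn, claw
```

```bash
python3 - <<'E'
from h import *
p,y=finpt(0,.040);plan([*p,.2],y,1)
s,tp,a=state();w=cams.get_image("wrist");np.savez("wrist.npz",**w,tp=tp,a=a,quat=s["eef_rot"])
cv2.imwrite("pics/w1.png",w["color"][:,:,::-1]);print(w["tool_from_camera"],w["K"])
E
```

```text
t 1.98 tcp [ 0.5804 -0.03    0.2008] yaw 155.5 F [ 1.  -1.2 -0.1] w 0.0003 q6 -1.37
[np.float64(-1.17), np.float64(5.12), np.float64(0.08), np.float64(-0.151)]
[[-7.17640871e-04  9.50849049e-01  3.09653953e-01  7.96201106e-02]
 [ 9.99999550e-01  8.74457060e-04 -3.67623650e-04  7.87643510e-04]
 [-6.20333683e-04  3.09653550e-01 -9.50849249e-01 -1.41770033e-01]
 [ 0.00000000e+00  0.00000000e+00  0.00000000e+00  1.00000000e+00]] [[335.92681897   0.         248.21453026]
 [  0.         335.92681897 195.73449426]
 [  0.           0.           1.        ]]
```

View pics/w1.png

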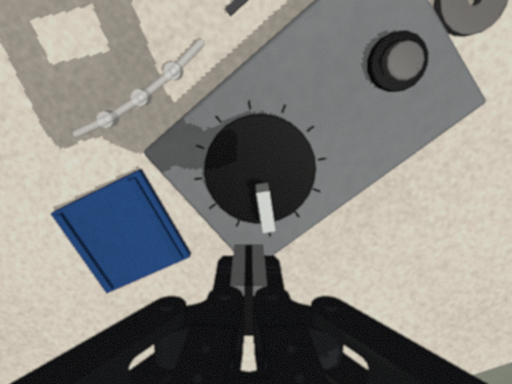

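The wrist view shows the dial at (260,167) with the fin around (265,208), the key at (405,60), and the shut fingertips at (248,250), about 33 px wide.

```bash
cat >> h.py <<'E'
from scipy.spatial.transform import Rotation as R
def wrist():
    s=sensors.observe();w=cams.get_image("wrist");T=np.eye(4);T[:3,:3]=R.from_quat(s["eef_rot"]).as_matrix();T[:3,3]=s["tcp_pos"]
    w["pose"]=T@w["tool_from_camera"];return w
E
python3 - <<'E'
from h import *
w=wrist();g=cv2.cvtColor(w["color"],cv2.COLOR_RGB2GRAY)
m=(g<40).astype(np.uint8);m[238:]=0
for c in cv2.findContours(m,cv2.RETR_EXTERNAL,cv2.CHAIN_APPROX_NONE)[0]:
    if cv2.contourArea(c)>800:
        e=cv2.fitEllipse(cv2.convexHull(c));print(e,ray(w,*e[0],.070),ray(w,*e[0],.072))
f=(g>150).astype(np.uint8);f[:,:250]=0;f[:,285:]=0;f[:180]=0;f[236:]=0
q=np.argwhere(f)[:,::-1].astype(np.float32);r=cv2.minAreaRect(q);print(r,[ray(w,*p,.096)[:2].round(4) for p in cv2.boxPoints(r)])
c=cloud(w);print("key top z",c[55:65,400:410].reshape(-1,3).mean(0),"disc",c[150:160,280:290,2].mean())
k=(g>70)&(np.hypot(*(np.mgrid[:384,:512]-np.array([60,405])[:,None,None]))<24);print(k.sum());y,x=np.nonzero(k);print(ray(w,x.mean(),y.mean(),.082),x.mean(),y.mean())
E
```

```text
((252.69688415527344, 168.17074584960938), (108.21305084228516, 109.41805267333984), 97.41439056396484) [ 0.57087359 -0.01471264  0.07      ] [ 0.57042556 -0.01455241  0.072     ]
((390.3935546875, 61.67064666748047), (54.8581657409668, 63.64350128173828), 45.21528625488281) [0.53811913 0.11365727 0.07      ] [0.53791163 0.11287486 0.072     ]
((258.54052734375, 211.7432403564453), (40.77094650268555, 13.31631851196289), 80.53767395019531) [array([ 0.5815, -0.0233]), array([ 0.584 , -0.0134]), array([ 0.617 , -0.0219]), array([ 0.6145, -0.0322])]
key top z [0.53973129 0.11905397 0.08115427] disc 0.07116674499151487
1385
[0.54036958 0.11808359 0.082     ] 403.96606498194944 60.87581227436823
```

Request:
step_arm --motion '[{"tx":-1.2,"ty":5.0,"tz":0.0,"turn":-0.15,"claw":-1},{"tx":0,"ty":0,"tz":0,"turn":0,"claw":-1}]'

```text
clock: 2.33
tcp_pos: [0.6124, 0.0104, 0.2007]
eef_rot: [0.14, 0.99, 0.0, -0.0]
ft_force: [-0.4, -0.5, -0.4]
width: 0.0
grasp_force: 0.0
```

Request:
step_arm --motion '[{"tx":0,"ty":0,"tz":5,"turn":0,"claw":-1},{"tx":0,"ty":0,"tz":4,"turn":0,"claw":-1},{"tx":0,"ty":0,"tz":2.2,"turn":0,"claw":-1},{"tx":0,"ty":0,"tz":0.8,"turn":0,"claw":-1},{"tx":0,"ty":0,"tz":0,"turn":0,"claw":-1}]'

```text
clock: 2.95
tcp_pos: [0.6115, 0.0081, 0.0813]
eef_rot: [0.141, 0.99, -0.0, -0.0]
ft_force: [0.4, 0.3, 0.1]
width: 0.0003
grasp_force: 0.0
```

```bash
python3 - <<'E'
from h import *
p,y=finpt(0,.012);plan([*p,.08],y,1)
w=wrist();cv2.imwrite("pics/w2.png",w["color"][:,:,::-1])
b=cams.get_image("scene")["color"][130:270,180:400,::-1];cv2.imwrite("pics/s2.png",cv2.resize(b,None,fx=3,fy=3))
E
```

```text
t 2.95 tcp [0.6115 0.0081 0.0813] yaw 163.7 F [0.4 0.3 0.1] w 0.0003 q6 -1.44
[np.float64(0.01), np.float64(-2.43), np.float64(0.13), np.float64(-0.008)]
```

View pics/w2.png

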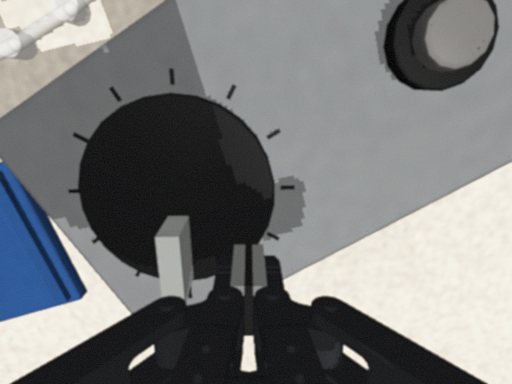

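The fin is at (173,255) with its rear face at about x=190. The fingertips are at x 231–267, on the rear side with a gap of roughly 18–20 mm. Next I approach in small rows, watching the force.

Request:
step_arm --motion '[{"tx":0,"ty":-0.6,"tz":0.1,"turn":0,"claw":-1},{"tx":0,"ty":-0.5,"tz":0,"turn":0,"claw":-1},{"tx":0,"ty":-0.2,"tz":0,"turn":0,"claw":-1},{"tx":0,"ty":0,"tz":0,"turn":0,"claw":-1}]'

```text
clock: 3.55
tcp_pos: [0.6081, -0.0039, 0.0804]
eef_rot: [0.141, 0.99, 0.0, 0.0]
ft_force: [-0.6, 0.2, -1.1]
width: -0.0001
grasp_force: 0.0
```

Request:
step_arm --motion '[{"tx":0,"ty":-0.2,"tz":0,"turn":0,"claw":-1},{"tx":0,"ty":-0.1,"tz":0,"turn":0,"claw":-1},{"tx":0,"ty":0,"tz":0,"turn":0,"claw":-1}]'

```text
clock: 3.92
tcp_pos: [0.6074, -0.0064, 0.0803]
eef_rot: [0.141, 0.99, 0.0, 0.0]
ft_force: [0.1, 0.4, 0.3]
width: -0.0003
grasp_force: 0.3
```

Request:
step_arm --motion '[{"tx":0,"ty":-0.2,"tz":0,"turn":0,"claw":-1},{"tx":0,"ty":-0.1,"tz":0,"turn":0,"claw":-1},{"tx":0,"ty":0,"tz":0,"turn":0,"claw":-1}]'

```text
clock: 4.3
tcp_pos: [0.6071, -0.0079, 0.0804]
eef_rot: [0.141, 0.99, 0.002, 0.001]
ft_force: [2.0, 5.7, -1.2]
width: 0.0003
grasp_force: 2.8
```

Request:
step_arm --motion '[{"tx":0,"ty":-0.1,"tz":0,"turn":0,"claw":-1},{"tx":0,"ty":-0.1,"tz":0,"turn":0,"claw":-1},{"tx":0,"ty":0,"tz":0,"turn":0,"claw":-1}]'

```text
clock: 4.68
tcp_pos: [0.6064, -0.0111, 0.0804]
eef_rot: [0.141, 0.99, 0.0, 0.001]
ft_force: [2.8, 2.6, -1.2]
width: -0.0003
grasp_force: 1.7
```

```bash
python3 -c "
from h import *
p,y=finpt(.63,.0197);plan([*p,.08],y,4)"
```

```text
t 4.67 tcp [ 0.6064 -0.0111  0.0804] yaw 163.8 F [ 2.8  2.6 -1.2] w -0.0003 q6 -1.47
[np.float64(-0.1), np.float64(-0.2), np.float64(0.01), np.float64(0.081)]
[np.float64(-0.12), np.float64(-0.19), np.float64(0.01), np.float64(0.081)]
[np.float64(-0.13), np.float64(-0.18), np.float64(0.01), np.float64(0.081)]
[np.float64(-0.15), np.float64(-0.17), np.float64(0.01), np.float64(0.081)]
```

Request:
step_arm --motion '[{"tx":-0.1,"ty":-0.2,"tz":0,"turn":0.08,"claw":-1},{"tx":-0.1,"ty":-0.2,"tz":0,"turn":0.08,"claw":-1},{"tx":-0.13,"ty":-0.18,"tz":0,"turn":0.08,"claw":-1},{"tx":0,"ty":0,"tz":0,"turn":0,"claw":-1}]'

```text
clock: 5.18
tcp_pos: [0.6066, -0.0188, 0.0803]
eef_rot: [0.258, 0.966, -0.001, -0.0]
ft_force: [0.1, 0.3, -0.3]
width: -0.0
grasp_force: 0.0
```

Request:
step_arm --motion '[{"tx":-0.14,"ty":-0.17,"tz":0,"turn":0.08,"claw":-1},{"tx":0,"ty":0,"tz":0,"turn":0,"claw":-1},{"tx":0,"ty":0,"tz":0,"turn":0,"claw":-1}]'

```text
clock: 5.55
tcp_pos: [0.6072, -0.0203, 0.0803]
eef_rot: [0.296, 0.955, -0.0, -0.0]
ft_force: [-0.2, -0.3, -0.3]
width: 0.0
grasp_force: 0.0
```

```bash
cat >> h.py <<'E'
def fin():
    """fin direction from wrist view: dial angle in clicks, by bright pixels on top of the fin, line fit at z=.096"""
    w=wrist();c=cloud(w);rr=np.hypot(*(c[...,:2]-DIAL).transpose(2,0,1))
    m=(abs(c[...,2]-.095)<.005)&(rr<.05)&(cv2.cvtColor(w["color"],cv2.COLOR_RGB2GRAY)>60)
    p=c[m][:,:2]
    if len(p)<20:print("few",len(p));return w
    v=np.linalg.svd(p-p.mean(0))[2][0];q=p.mean(0)-DIAL;v*=np.sign(v@q)
    for d in(q,v):print("clicks",round((-15.8-np.degrees(np.arctan2(d[1],d[0])))/30,2),end=" ")
    print("n",len(p),"r",np.linalg.norm(q).round(3));return w
E
python3 -c "
from h import *
p,y=finpt(1,.0197);plan([*p,.08],y,4)
w=fin();cv2.imwrite('pics/w3.png',w['color'][:,:,::-1])"
```

```text
t 5.55 tcp [ 0.6072 -0.0203  0.0803] yaw 145.6 F [-0.2 -0.3 -0.3] w 0.0 q6 -1.17
[np.float64(-0.09), np.float64(-0.15), np.float64(0.01), np.float64(0.05)]
[np.float64(-0.1), np.float64(-0.14), np.float64(0.01), np.float64(0.05)]
[np.float64(-0.11), np.float64(-0.14), np.float64(0.01), np.float64(0.05)]
[np.float64(-0.11), np.float64(-0.13), np.float64(0.01), np.float64(0.05)]
clicks 0.44 clicks 1.92 n 1982 r 0.024
```

View pics/w3.png

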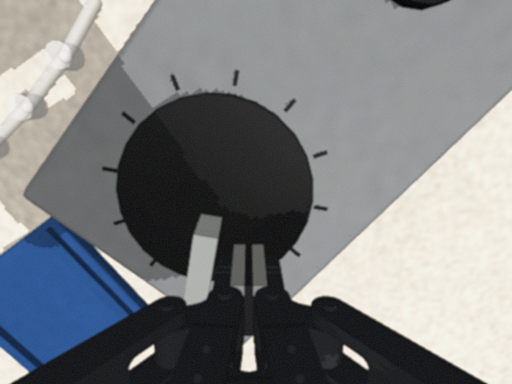

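The dial clicked once: the force is zero and the fin at (205,255) now stands ahead of the fingertips (232–267), tilted about 12° from them. On to the second click.

```bash
sed -i 's/>60)$/>110);m[:,225:]=0/' h.py
python3 -c "
from h import *
fin()
p,y=finpt(1.63,.0197);plan([*p,.08],y,8)"
```

```text
clicks 0.69 clicks 1.0 n 1674 r 0.025
t 5.65 tcp [ 0.6072 -0.0202  0.0803] yaw 145.5 F [-0.5 -1.2  0.2] w -0.0004 q6 -1.17
[np.float64(-0.08), np.float64(-0.23), np.float64(0.0), np.float64(0.066)]
[np.float64(-0.09), np.float64(-0.22), np.float64(0.0), np.float64(0.066)]
[np.float64(-0.1), np.float64(-0.21), np.float64(0.0), np.float64(0.066)]
[np.float64(-0.12), np.float64(-0.21), np.float64(0.0), np.float64(0.066)]
[np.float64(-0.13), np.float64(-0.2), np.float64(0.0), np.float64(0.066)]
[np.float64(-0.14), np.float64(-0.19), np.float64(0.0), np.float64(0.066)]
[np.float64(-0.16), np.float64(-0.18), np.float64(0.0), np.float64(0.066)]
[np.float64(-0.17), np.float64(-0.17), np.float64(0.0), np.float64(0.066)]
```

Request:
step_arm --motion '[{"tx":-0.08,"ty":-0.23,"tz":0,"turn":0.066,"claw":-1},{"tx":-0.09,"ty":-0.22,"tz":0,"turn":0.066,"claw":-1},{"tx":-0.1,"ty":-0.21,"tz":0,"turn":0.066,"claw":-1},{"tx":-0.12,"ty":-0.21,"tz":0,"turn":0.066,"claw":-1}]'

```text
clock: 6.15
tcp_pos: [0.6063, -0.0271, 0.0805]
eef_rot: [0.421, 0.907, 0.003, 0.001]
ft_force: [3.2, 3.2, -2.6]
width: 0.0
grasp_force: 2.2
```

Request:
step_arm --motion '[{"tx":-0.13,"ty":-0.2,"tz":0,"turn":0.066,"claw":-1},{"tx":-0.14,"ty":-0.19,"tz":0,"turn":0.066,"claw":-1},{"tx":-0.16,"ty":-0.18,"tz":0,"turn":0.066,"claw":-1}]'

```text
clock: 6.52
tcp_pos: [0.6027, -0.0361, 0.0804]
eef_rot: [0.508, 0.861, -0.0, -0.0]
ft_force: [-0.5, -0.1, -0.4]
width: -0.0002
grasp_force: 0.0
```

Request:
step_arm --motion '[{"tx":-0.17,"ty":-0.17,"tz":0,"turn":0.066,"claw":-1},{"tx":0,"ty":0,"tz":0,"turn":0,"claw":-1},{"tx":0,"ty":0,"tz":0,"turn":0,"claw":-1}]'

```text
clock: 6.9
tcp_pos: [0.602, -0.0385, 0.0803]
eef_rot: [0.535, 0.845, -0.0, -0.0]
ft_force: [0.5, -1.0, 0.8]
width: 0.0002
grasp_force: 0.0
```

```bash
python3 -c "
from h import *
fin()
p,y=finpt(2.63,.0197);plan([*p,.08],y,8)"
```

```text
clicks 1.7 clicks 1.99 n 1766 r 0.024
t 6.95 tcp [ 0.602  -0.0384  0.0803] yaw 115.3 F [-0.1  0.1  0.2] w -0.0002 q6 -0.67
[np.float64(-0.07), np.float64(-0.23), np.float64(0.0), np.float64(0.065)]
[np.float64(-0.09), np.float64(-0.23), np.float64(0.0), np.float64(0.065)]
[np.float64(-0.1), np.float64(-0.22), np.float64(0.0), np.float64(0.065)]
[np.float64(-0.11), np.float64(-0.22), np.float64(0.0), np.float64(0.065)]
[np.float64(-0.13), np.float64(-0.21), np.float64(0.0), np.float64(0.065)]
[np.float64(-0.14), np.float64(-0.2), np.float64(0.0), np.float64(0.065)]
[np.float64(-0.15), np.float64(-0.19), np.float64(0.0), np.float64(0.065)]
[np.float64(-0.17), np.float64(-0.18), np.float64(0.0), np.float64(0.065)]
```

Two clicks are confirmed. Third click next.

Request:
step_arm --motion '[{"tx":-0.07,"ty":-0.23,"tz":0,"turn":0.066,"claw":-1},{"tx":-0.09,"ty":-0.23,"tz":0,"turn":0.066,"claw":-1},{"tx":-0.1,"ty":-0.22,"tz":0,"turn":0.066,"claw":-1},{"tx":-0.11,"ty":-0.22,"tz":0,"turn":0.066,"claw":-1}]'

```text
clock: 7.45
tcp_pos: [0.597, -0.0442, 0.0807]
eef_rot: [0.643, 0.766, 0.003, 0.002]
ft_force: [3.8, 1.5, -2.7]
width: -0.0003
grasp_force: 2.3
```

Request:
step_arm --motion '[{"tx":-0.13,"ty":-0.21,"tz":0,"turn":0.066,"claw":-1},{"tx":-0.14,"ty":-0.2,"tz":0,"turn":0.066,"claw":-1},{"tx":-0.15,"ty":-0.19,"tz":0,"turn":0.066,"claw":-1}]'

```text
clock: 7.82
tcp_pos: [0.5895, -0.0497, 0.0805]
eef_rot: [0.715, 0.699, 0.0, 0.0]
ft_force: [0.1, -0.3, 0.7]
width: 0.0002
grasp_force: 0.0
```

Request:
step_arm --motion '[{"tx":-0.17,"ty":-0.18,"tz":0,"turn":0.066,"claw":-1},{"tx":0,"ty":0,"tz":0,"turn":0,"claw":-1},{"tx":0,"ty":0,"tz":0,"turn":0,"claw":-1}]'

```text
clock: 8.2
tcp_pos: [0.5875, -0.0515, 0.0804]
eef_rot: [0.737, 0.676, 0.0, 0.0]
ft_force: [-0.6, -0.1, 0.1]
width: -0.0
grasp_force: 0.0
```

```bash
python3 -c "
from h import *
fin()
p,y=finpt(3.63,.0197);plan([*p,.08],y,8)"
```

```text
clicks 2.78 clicks 2.98 n 1809 r 0.022
t 8.25 tcp [ 0.5875 -0.0515  0.0804] yaw 85.0 F [-0.3  0.   0.3] w -0.0 q6 -0.17
[np.float64(-0.07), np.float64(-0.23), np.float64(0.0), np.float64(0.065)]
[np.float64(-0.09), np.float64(-0.23), np.float64(0.0), np.float64(0.065)]
[np.float64(-0.1), np.float64(-0.22), np.float64(0.0), np.float64(0.065)]
[np.float64(-0.11), np.float64(-0.21), np.float64(0.0), np.float64(0.065)]
[np.float64(-0.13), np.float64(-0.21), np.float64(0.0), np.float64(0.065)]
[np.float64(-0.14), np.float64(-0.2), np.float64(0.0), np.float64(0.065)]
[np.float64(-0.15), np.float64(-0.19), np.float64(0.0), np.float64(0.065)]
[np.float64(-0.17), np.float64(-0.18), np.float64(0.0), np.float64(0.065)]
```

Request:
step_arm --motion '[{"tx":-0.07,"ty":-0.23,"tz":0,"turn":0.066,"claw":-1},{"tx":-0.09,"ty":-0.23,"tz":0,"turn":0.066,"claw":-1},{"tx":-0.1,"ty":-0.22,"tz":0,"turn":0.066,"claw":-1},{"tx":-0.11,"ty":-0.22,"tz":0,"turn":0.066,"claw":-1}]'

```text
clock: 8.75
tcp_pos: [0.5809, -0.0542, 0.0811]
eef_rot: [0.82, 0.572, 0.003, 0.003]
ft_force: [3.2, -1.1, -0.8]
width: 0.0001
grasp_force: 1.4
```

Request:
step_arm --motion '[{"tx":-0.13,"ty":-0.21,"tz":0,"turn":0.066,"claw":-1},{"tx":-0.14,"ty":-0.2,"tz":0,"turn":0.066,"claw":-1},{"tx":-0.15,"ty":-0.19,"tz":0,"turn":0.066,"claw":-1},{"tx":0,"ty":0,"tz":0,"turn":0,"claw":-1}]'

```text
clock: 9.25
tcp_pos: [0.5707, -0.0549, 0.0804]
eef_rot: [0.872, 0.489, 0.0, 0.0]
ft_force: [-0.4, 0.9, 1.0]
width: -0.0001
grasp_force: 0.0
```

```bash
python3 -c "
from h import *
fin()
p,y=finpt(3.63,.0197);plan([*p,.08],y,1)"
```

```text
clicks 3.51 clicks 3.69 n 1709 r 0.021
t 9.3 tcp [ 0.5706 -0.0548  0.0803] yaw 58.6 F [-0.  -0.2 -0.5] w -0.0004 q6 0.28
[np.float64(-0.17), np.float64(-0.15), np.float64(0.03), np.float64(0.057)]
```

```bash
python3 -c "
from h import *
w=fin();cv2.imwrite('pics/w4.png',w['color'][:,:,::-1])"
```

```text
clicks 3.57 clicks 3.7 n 1769 r 0.021
```

View pics/w4.png

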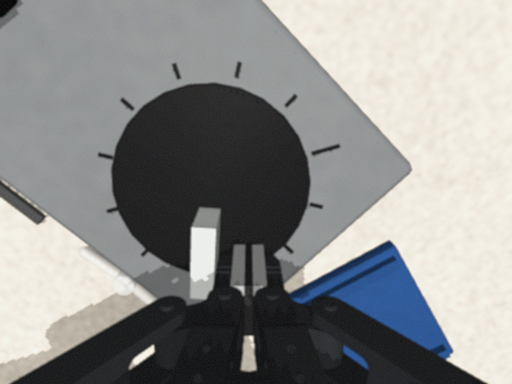

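The fin at (205,250) is almost parallel to the fingers, so it is either still moving or balanced near half-way. I'll wait a few rows and measure again.

Request:
step_arm --motion '[{"tx":0,"ty":0,"tz":0,"turn":0,"claw":-1},{"tx":0,"ty":0,"tz":0,"turn":0,"claw":-1},{"tx":0,"ty":0,"tz":0,"turn":0,"claw":-1}]'

```text
clock: 9.72
tcp_pos: [0.5706, -0.0549, 0.0803]
eef_rot: [0.872, 0.489, -0.0, -0.0]
ft_force: [1.1, 0.0, 0.3]
width: -0.0001
grasp_force: 0.0
```

```bash
python3 -c "
from h import *
fin()"
```

```text
clicks 3.94 clicks 3.98 n 1807 r 0.021
```

The dial is resting in the fourth stop. Now I retreat and go above the key.

Request:
step_arm --motion '[{"tx":0,"ty":0.6,"tz":0,"turn":0,"claw":-1},{"tx":0,"ty":0.6,"tz":-1,"turn":0,"claw":-1},{"tx":0,"ty":0,"tz":-4,"turn":0,"claw":-1},{"tx":0,"ty":0,"tz":-4,"turn":0,"claw":-1},{"tx":0,"ty":0,"tz":0,"turn":0,"claw":-1}]'

```text
clock: 10.4
tcp_pos: [0.5841, -0.0622, 0.176]
eef_rot: [0.873, 0.489, 0.004, 0.004]
ft_force: [-0.3, -0.0, -0.7]
width: -0.0001
grasp_force: 0.0
```

```bash
python3 -c "
from h import *
plan([.538,.09,.17],np.radians(59),4)"
```

```text
t 10.4 tcp [ 0.5841 -0.0622  0.176 ] yaw 58.5 F [-0.3 -0.  -0.7] w -0.0001 q6 0.27
[np.float64(2.64), np.float64(-2.97), np.float64(0.15), np.float64(-0.002)]
[np.float64(2.65), np.float64(-2.97), np.float64(0.15), np.float64(-0.002)]
[np.float64(2.65), np.float64(-2.96), np.float64(0.15), np.float64(-0.002)]
[np.float64(2.66), np.float64(-2.95), np.float64(0.15), np.float64(-0.002)]
```

Request:
step_arm --motion '[{"tx":1.9,"ty":-3.3,"tz":0.2,"turn":0,"claw":-1},{"tx":1.9,"ty":-3.3,"tz":0.1,"turn":0,"claw":-1},{"tx":1.9,"ty":-3.3,"tz":0.1,"turn":0,"claw":-1},{"tx":1.9,"ty":-3.2,"tz":0.1,"turn":0,"claw":-1},{"tx":0,"ty":0,"tz":0,"turn":0,"claw":-1}]'

```text
clock: 11.02
tcp_pos: [0.5074, 0.0737, 0.1643]
eef_rot: [0.872, 0.49, -0.001, -0.001]
ft_force: [-0.1, -0.2, -0.2]
width: -0.0
grasp_force: 0.0
```

Request:
step_arm --motion '[{"tx":0,"ty":0,"tz":0,"turn":0,"claw":-1},{"tx":0,"ty":0,"tz":0,"turn":0,"claw":-1}]'

```text
clock: 11.28
tcp_pos: [0.5095, 0.0712, 0.1653]
eef_rot: [0.873, 0.488, -0.0, 0.0]
ft_force: [0.1, -0.6, -0.2]
width: -0.0001
grasp_force: 0.0
```

```bash
python3 - <<'E'
from h import *
w=wrist();cv2.imwrite('pics/w5.png',w['color'][:,:,::-1])
c=cloud(w);rr=np.hypot(*(c[...,:2]-np.array([.538,.114])).transpose(2,0,1))
k=(abs(c[...,2]-.082)<.004)&(rr<.03);k[250:]=0
m=cv2.findContours(k.astype(np.uint8),cv2.RETR_EXTERNAL,cv2.CHAIN_APPROX_NONE)[0];m=max(m,key=cv2.contourArea)
e=cv2.fitEllipse(cv2.convexHull(m));print(e,ray(w,*e[0],.082))
print(np.histogram(c[...,2][rr<.03],bins=np.arange(.056,.09,.002)))
kp=ray(w,*e[0],.082);plan([kp[0],kp[1],.13],state()[2],2)
E
```

```text
((252.4118194580078, 128.62350463867188), (40.81587219238281, 41.187618255615234), 3.6968817710876465) [0.53962724 0.11570484 0.082     ]
(array([ 128, 1959,  222,    0,    4,    1,  170, 1434,  136,    5,   15,
        189, 1024,   98,    0,    0]), array([0.056, 0.058, 0.06 , 0.062, 0.064, 0.066, 0.068, 0.07 , 0.072,
       0.074, 0.076, 0.078, 0.08 , 0.082, 0.084, 0.086, 0.088]))
t 11.32 tcp [0.5094 0.0713 0.1653] yaw 58.4 F [ 0.4 -0.3  0.1] w -0.0002 q6 0.49
[np.float64(2.68), np.float64(0.12), np.float64(1.77), np.float64(0.0)]
[np.float64(2.68), np.float64(0.12), np.float64(1.77), np.float64(0.0)]
```

View pics/w5.png

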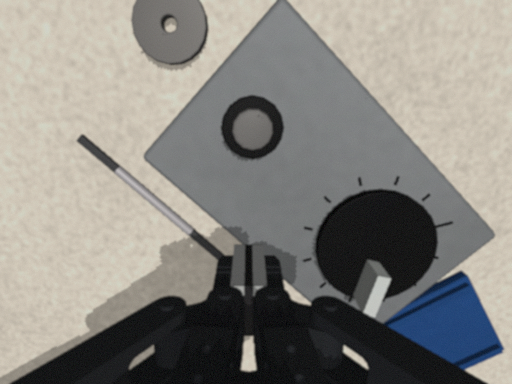

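The key is at (252,129) with its top about 10 mm above the housing, so it stays proud when pressed. The fin is at (373,290), the fourth tick from the long one, with nothing near it.

Request:
step_arm --motion '[{"tx":2.7,"ty":0.1,"tz":1.5,"turn":0,"claw":-1},{"tx":2.6,"ty":0.1,"tz":2.0,"turn":0,"claw":-1},{"tx":0,"ty":0,"tz":2.5,"turn":0,"claw":-1},{"tx":0,"ty":0,"tz":1,"turn":0,"claw":-1},{"tx":0,"ty":0,"tz":0,"turn":0,"claw":-1}]'

```text
clock: 11.95
tcp_pos: [0.538, 0.1157, 0.0946]
eef_rot: [0.873, 0.488, -0.001, -0.0]
ft_force: [0.8, -1.5, -0.5]
width: -0.0001
grasp_force: 0.0
```

Request:
step_arm --motion '[{"tx":0,"ty":0,"tz":0,"turn":0,"claw":-1},{"tx":0,"ty":0,"tz":0.4,"turn":0,"claw":-1},{"tx":0,"ty":0,"tz":0.3,"turn":0,"claw":-1},{"tx":0,"ty":0,"tz":0,"turn":0,"claw":-1}]'

```text
clock: 12.45
tcp_pos: [0.5381, 0.1162, 0.0882]
eef_rot: [0.873, 0.489, -0.0, -0.0]
ft_force: [1.0, -0.0, 0.0]
width: -0.0001
grasp_force: 0.0
```

Request:
step_arm --motion '[{"tx":0,"ty":0,"tz":0.4,"turn":0,"claw":-1},{"tx":0,"ty":0,"tz":0.3,"turn":0,"claw":-1},{"tx":0,"ty":0,"tz":0.2,"turn":0,"claw":-1},{"tx":0,"ty":0,"tz":0.1,"turn":0,"claw":-1},{"tx":0,"ty":0,"tz":0,"turn":0,"claw":-1}]'

```text
clock: 13.08
tcp_pos: [0.5383, 0.1162, 0.0786]
eef_rot: [0.873, 0.489, -0.0, -0.0]
ft_force: [-1.9, 0.8, 3.2]
width: -0.0003
grasp_force: 1.7
```

Request:
step_arm --motion '[{"tx":0,"ty":0,"tz":0.2,"turn":0,"claw":-1},{"tx":0,"ty":0,"tz":0.1,"turn":0,"claw":-1},{"tx":0,"ty":0,"tz":0,"turn":0,"claw":-1}]'

```text
clock: 13.45
tcp_pos: [0.5384, 0.1162, 0.076]
eef_rot: [0.873, 0.489, -0.0, -0.0]
ft_force: [-3.0, -1.4, 7.4]
width: -0.0002
grasp_force: 3.5
```

Request:
step_arm --motion '[{"tx":0,"ty":0,"tz":0.1,"turn":0,"claw":-1},{"tx":0,"ty":0,"tz":0.1,"turn":0,"claw":-1},{"tx":0,"ty":0,"tz":0,"turn":0,"claw":-1}]'

```text
clock: 13.82
tcp_pos: [0.5385, 0.1163, 0.0759]
eef_rot: [0.872, 0.489, -0.001, -0.0]
ft_force: [-7.2, 0.1, 16.2]
width: 0.0003
grasp_force: 8.0
```

The key has bottomed out: z stopped falling while the force rose. Now I draw clear.

Request:
step_arm --motion '[{"tx":0,"ty":0,"tz":-1,"turn":0,"claw":-1},{"tx":0,"ty":0,"tz":-3,"turn":0,"claw":-1},{"tx":0,"ty":0,"tz":-5,"turn":0,"claw":-1},{"tx":-2.5,"ty":0,"tz":-3,"turn":0,"claw":-1},{"tx":-2.5,"ty":0,"tz":0,"turn":0,"claw":-1}]'

```text
clock: 14.45
tcp_pos: [0.514, 0.0731, 0.1965]
eef_rot: [0.872, 0.489, 0.003, 0.002]
ft_force: [-0.4, 0.2, -0.4]
width: 0.0001
grasp_force: 0.0
```

Request:
step_arm --motion '[{"tx":0,"ty":0,"tz":0,"turn":0,"claw":-1},{"tx":0,"ty":0,"tz":0,"turn":0,"claw":-1},{"tx":0,"ty":0,"tz":0,"turn":0,"claw":-1}]'

```text
clock: 14.82
tcp_pos: [0.5122, 0.0741, 0.1926]
eef_rot: [0.872, 0.489, -0.0, -0.0]
ft_force: [0.2, -1.3, -0.2]
width: -0.0001
grasp_force: 0.0
```

```bash
python3 - <<'E'
from h import *
plan([.5,.05,.2],0,1)
w=wrist();cv2.imwrite('pics/w6.png',w['color'][:,:,::-1]);c=cloud(w)
rr=np.hypot(*(c[...,:2]-np.array([.539,.1155])).transpose(2,0,1));z=c[...,2][rr<.01];print("key z",np.median(z))
rr=np.hypot(*(c[...,:2]-DIAL).transpose(2,0,1));m=(abs(c[...,2]-.095)<.004)&(rr<.05);p=c[m][:,:2];q=p.mean(0)-DIAL;v=np.linalg.svd(p-p.mean(0))[2][0];v*=np.sign(v@q)
print(len(p),[(-15.8-np.degrees(np.arctan2(d[1],d[0])))/30 for d in (q,v)])
E
```

```text
t 14.82 tcp [0.5122 0.0741 0.1926] yaw 58.5 F [ 0.2 -1.3 -0.2] w -0.0001 q6 0.5
[np.float64(-2.69), np.float64(0.21), np.float64(-0.74), np.float64(1.021)]
key z 0.08113408782294296
556 [np.float64(4.009239514191592), np.float64(3.9957404042670137)]
```

View pics/w6.png

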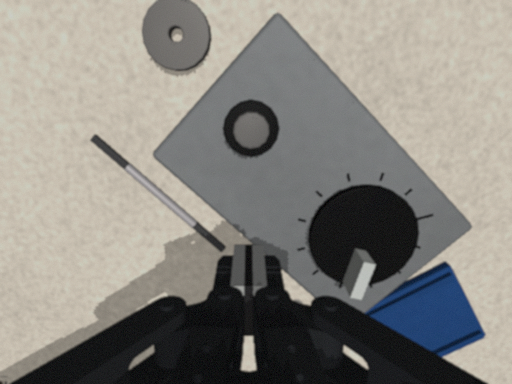

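The fin at (360,275) is at 4.00 clicks, the key at (250,129) is back up at 81 mm, and the loose things are where they were. The hand is clear.

```bash
python3 -c "
from workcell import order
print(order.hand_in())"
```

```text
the job is handed in; nothing more can be done
None
```

The dial rests in its fourth click-stop (camera reads 4.00 clicks), the start key was pressed fully down and sprang back up, the loose items look undisturbed in the last picture, and the job was handed in at about 15 s with the hand clear.

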